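# Lay out the smear tray

## Robot

A 6-joint arm with a two-finger parallel gripper is mounted at the origin on a cart in front of the work surface, level with it; the furniture and walls round the work are solid. World frame = base frame: x ahead of the robot, y to its left, z up, the work surface at z = 0. Lengths are in m, angles in rad, forces in N, time in s.
With the tool pointing down it reaches from about 0.35 to 0.875 m from the base axis. Payload 4.2 kg.
Tool frame: the origin (TCP) lies midway between the tips of the shut fingers; the grasp point (between the pads) lies 19 mm behind it; z points along the fingers, y is the line along which they close (so a half turn about z gives the same grasp; the last joint's range is limited). The gripper opens to 87 mm and grips with 3 to 60 N. Pads are 19 mm wide; open, the fingers measure 117 mm over their backs; the gripper's body (75 mm by 190 mm) begins 51 mm behind the grasp point.
Start: joints at [1.557, 0.385, 0.008, 0, -1.194, -0.259], TCP at [0.168, 0.602, 0.223] pointing down, gripper open.
Joint ranges: [-3.14, 3.14], [-1.21, 2.06], [-1.07, 1.41], [-3.16, 2.05], [-2.99, -0.16], [-3.1, 3.1]. Speed limits (rad/s): [2.79, 2.79, 3.14, 3.14, 3.14, 3.14].

## Interface

Orientations are given as [roll, pitch, yaw] about the fixed x, y, z axes, in that order (R = Rz(yaw) Ry(pitch) Rx(roll)).
In Python, from workcell import read_state, read_camera, camera_model, finish_job gives the robot as it stands. The module is installed in compiled form; this text tells all that it offers.
- The arm moves only by the shell command python3 -m crank 'ROWS' [FORCE]. ROWS is a JSON object of lists of equal length, an entry for each row: "delta_pos": the shift along the tool's x, y, z in units of 60 mm (1.0 is 60 mm), a list of three; "delta_rot": the turn, a rotation vector about the tool's x, y, z in units of 6 degrees (1.0 is 6 degrees), a list of three; "jaw": the closure, from -1 (fully open) to 1 (shut). In form: {"delta_pos": [[x, y, z], ...], "delta_rot": [[wx, wy, wz], ...], "jaw": [jaw, ...]}. A call has 1 to 8 rows; each row shifts and turns the commanded pose from where the row before left it, along the tool's axes as they then stand; what a row does not reach is not made up. A row lasts 1/8 s, in which the tool goes at most 62.5 mm and 10.7 degrees, less where a joint would pass 70% of its speed; a pose out of reach is approached as far as the arm can. A call is refused whole if a number of a shift passes 1 or a number of a turn 1, either way. A call with a gripper value outside its range is refused whole. The fingers move at their own pace and stop on an object; FORCE is the grip in N (left out, the last holds). Time passes only in rows, so rows that do not move let the fingers close. It gives the time, the measured TCP pose, the force, the opening and the grip force at its end, in the units of the state.
- read_state(): the state, without advancing time (a new reading comes with each control period).
- read_camera(name): name is "scene" or "side" or "wrist"; returns the picture (420x560x3 uint8, red, green, blue); there is no depth.
- camera_model(name): a dict with "fx", "fy", "cx", "cy" (pixels), "R" (3x3) and "t" (3): a world point X has camera coordinates R X + t; the wrist camera has in their place "hand_eye" (4x4, takes a point from camera to tool coordinates, whose origin is the TCP and whose axes are the flange's). Camera axes: x right, y down, z forward; pixel columns grow to the right and rows downward; lengths in m; the calibration is good to about 2 mm. A picture is of the moment at which its call begins: read the wrist's pose just before it. camera_model takes no time and is no camera call.
- finish_job(): hands the job in; it is judged then, once.
The state is a dict: "time_s": time; "joint_pos": joint angles; "qd": joint speeds; "tau": joint torques, N m; "eef_pos": TCP position; "orientation": TCP orientation; "force": force on the tool from outside, world axes, zero at the start; "wrist_torque": the same for the moment, N m; "finger_gap": opening from 0.0 (shut) to 1.0 (fully open); "finger_force": force on a finger pad.
Only numpy, scipy, OpenCV 4.12 (cv2) and the standard library are available. Lean on these libraries where they do the work, as an engineer would, in place of code of your own. Each camera call takes 0.05 s, during which the arm holds its last target. There are 200 camera calls.

## Task

Lay out the steel instrument tray for the next blood-smear session: put the brown stain bottle, the small oil bottle, the sample tube, the packet of slides and the little coverslip box each into the tray insert whose pocket has its outline and size, right way up and seated fully down on the pocket floor. Keep both bottles upright all the way, and set every thing down instead of dropping it.

Things in the scene. Friction and masses are not known exactly. Their poses are not given: they have to be found in the camera images.
- stain_bottle: Brown glass stain bottle with a black screw cap, standing; round body 47 mm in diameter and 78 mm high, narrower neck and cap above to 116 mm; 0.11 to 0.22 kg. Origin: centre of its underside; z up. Grasp round the body. Belongs in the large round pocket.
- oil_bottle: Small clear glass oil bottle with a black cap, standing; round body 25 mm in diameter and 43 mm high, cap above to 66 mm; 0.03 to 0.06 kg. Origin: centre of its underside; z up. Grasp round the body. (The amber vial with a white cap nearby is not part of the job.) Belongs in the small round pocket.
- slide_packet: Flat packet of microscope slides, white with a blue-green top, 28 mm (its x) by 78 mm (its y) by 22 mm high, lying; 0.08 to 0.15 kg. Origin: centre of its underside; z up. Grasp across the 28 mm. Belongs in the oblong pocket.
- coverslip_box: Tiny square white box of coverslips, 26 x 26 x 18 mm high, sides along its x and y; 0.03 kg. Origin: centre of its underside; z up. Belongs in the square pocket.
- sample_tube: Capped sample tube with a purple cap, lying on its side; 18 mm thick and 18 mm high, 114 mm long along its y; it does not roll; 0.02 kg. Origin: on its underside, midway along; z up. Grasp across the 18 mm, near the middle. Belongs in the long slot, either way round.
- insert_large_round: Grey plastic insert, 140 (x) x 70 (y) x 12 mm, fixed in a steel tray beside the other four (72 mm pitch along y, order varies, tops level). Origin: centre of its underside, 3 mm above the bench; z up. Pocket in its middle, open above, 8 mm deep, dark floor 4 mm above the origin, 3 mm bevel round the mouth: round, 55 mm across.
- insert_small_round: Grey plastic insert, 140 (x) x 70 (y) x 12 mm, fixed in a steel tray beside the other four (72 mm pitch along y, order varies, tops level). Origin: centre of its underside, 3 mm above the bench; z up. Pocket in its middle, open above, 8 mm deep, dark floor 4 mm above the origin, 3 mm bevel round the mouth: round, 33 mm across.
- insert_square: Grey plastic insert, 140 (x) x 70 (y) x 12 mm, fixed in a steel tray beside the other four (72 mm pitch along y, order varies, tops level). Origin: centre of its underside, 3 mm above the bench; z up. Pocket in its middle, open above, 8 mm deep, dark floor 4 mm above the origin, 3 mm bevel round the mouth: square, 34 x 34 mm, along x and y.
- insert_oblong: Grey plastic insert, 140 (x) x 70 (y) x 12 mm, fixed in a steel tray beside the other four (72 mm pitch along y, order varies, tops level). Origin: centre of its underside, 3 mm above the bench; z up. Pocket in its middle, open above, 8 mm deep, dark floor 4 mm above the origin, 3 mm bevel round the mouth: oblong, 86 mm (x) by 36 mm (y).
- insert_long_slot: Grey plastic insert, 140 (x) x 70 (y) x 12 mm, fixed in a steel tray beside the other four (72 mm pitch along y, order varies, tops level). Origin: centre of its underside, 3 mm above the bench; z up. Pocket in its middle, open above, 8 mm deep, dark floor 4 mm above the origin, 3 mm bevel round the mouth: narrow slot, 122 mm (x) by 25 mm (y).

How it is judged:
At the end, for the whole second after the job is handed in: Each of the five things rests in its matching pocket: within 9 mm of the pocket's centre seen from above, its underside on the pocket floor (within 2.5 mm above it), upright or flat within 0.1 rad, and at rest (horizontal distance between stain_bottle and insert_large_round below 0.009 m and z of stain_bottle in the frame of insert_large_round between 0.001 and 0.0065 m and angle between each of stain_bottle, oil_bottle, slide_packet, coverslip_box, sample_tube's own z axis and vertical below 0.1 rad and linear speed of each of stain_bottle, oil_bottle, slide_packet, coverslip_box, sample_tube below 0.03 m/s and horizontal distance between oil_bottle and insert_small_round below 0.009 m and z of oil_bottle in the frame of insert_small_round between 0.001 and 0.0065 m and horizontal distance between slide_packet and insert_oblong below 0.009 m and z of slide_packet in the frame of insert_oblong between 0.001 and 0.0065 m and horizontal distance between coverslip_box and insert_square below 0.009 m and z of coverslip_box in the frame of insert_square between 0.001 and 0.0065 m and horizontal distance between sample_tube and insert_long_slot below 0.009 m and z of sample_tube in the frame of insert_long_slot between 0.001 and 0.0065 m); the robot touches nothing.
It fails at once if a bottle is tipped over (tilted by more than 0.7 rad) (angle between any of stain_bottle, oil_bottle's own z axis and vertical above 0.7 rad).
It fails at once if one of the five things is dropped (moves faster than 0.75 m/s with no finger on it) ((linear speed of stain_bottle above 0.75 m/s and contact force between the fingers and stain_bottle below 0.05 N) or (linear speed of oil_bottle above 0.75 m/s and contact force between the fingers and oil_bottle below 0.05 N) or (linear speed of slide_packet above 0.75 m/s and contact force between the fingers and slide_packet below 0.05 N) or (linear speed of coverslip_box above 0.75 m/s and contact force between the fingers and coverslip_box below 0.05 N) or (linear speed of sample_tube above 0.75 m/s and contact force between the fingers and sample_tube below 0.05 N)).
It also fails if it takes over 125 s, if anything falls off the work surface, if the arm or the gripper's body presses on something with over 40 N, if the wrist force passes 120 N, or if a joint passes its speed limit or range.

## Working session

There is one attempt and no reset: what is moved stays moved. The work goes in short steps, Python scripts to look and compute and a shell command to move; the robot and the scene stay as the last step left them, time stands still between calls to the robot, and variables do not carry over. Pictures are saved under pics/ and viewed, at most 15 in all, crops included, and the job is handed in when it is done.

```bash
mkdir -p pics
python3 - <<'E'
from workcell import *
import cv2,numpy as np
s=read_state();print({k:np.round(v,3).tolist() for k,v in s.items()})
for n in ["scene","side","wrist"]:
    im=read_camera(n);cv2.imwrite(f"pics/{n}0.png",im[:,:,::-1]);np.save(f"pics/{n}0.npy",im)
    print(n,{k:np.round(v,4).tolist() for k,v in camera_model(n).items()})
E
```

```text
{'time_s': 0.0, 'joint_pos': [1.557, 0.386, 0.007, -0.001, -1.194, -0.259], 'qd': [-0.0, 0.001, -0.002, 0.001, 0.001, 0.0], 'tau': [-0.0, -39.067, 18.74, 4.22, 0.011, -0.0], 'eef_pos': [0.168, 0.601, 0.221], 'orientation': [3.139, -0.0, -0.273], 'force': [1.108, 0.173, 0.335], 'wrist_torque': [0.002, -0.053, -0.061], 'finger_force': 0.0, 'finger_gap': 1.002}
scene {'fx': 462.2322, 'fy': 462.2322, 'cx': 277.1486, 'cy': 209.2345, 'R': [[0.895, -0.446, -0.0016], [-0.2542, -0.5072, -0.8235], [0.3665, 0.7374, -0.5673]], 't': [-0.4598, 0.177, 0.7969]}
side {'fx': 493.4445, 'fy': 493.4445, 'cx': 278.214, 'cy': 205.0444, 'R': [[-0.9935, -0.1135, -0.0072], [-0.071, 0.6686, -0.7403], [0.0888, -0.7349, -0.6723]], 't': [0.5316, 0.0382, 1.2368]}
wrist {'fx': 316.5166, 'fy': 316.5166, 'cx': 283.7977, 'cy': 210.3023, 'hand_eye': [[0.0002, -0.966, -0.2585, 0.0703], [1.0, -0.0001, 0.001, 0.0004], [-0.001, -0.2585, 0.966, -0.1637], [0.0, 0.0, 0.0, 1.0]]}
```

View pics/scene0.png

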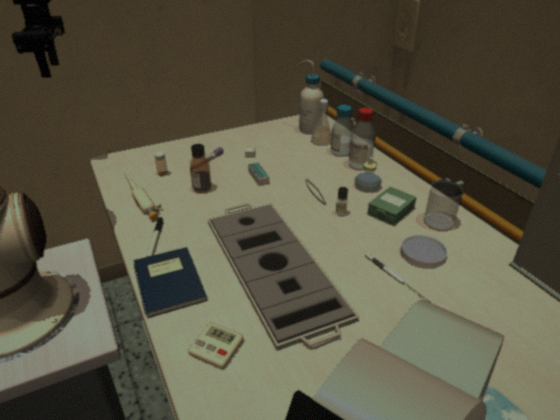

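View pics/side0.png

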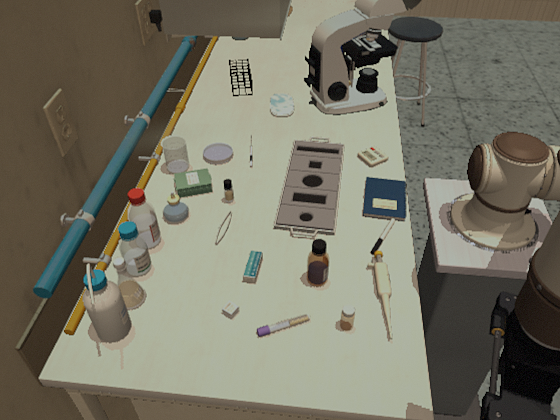

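View pics/wrist0.png

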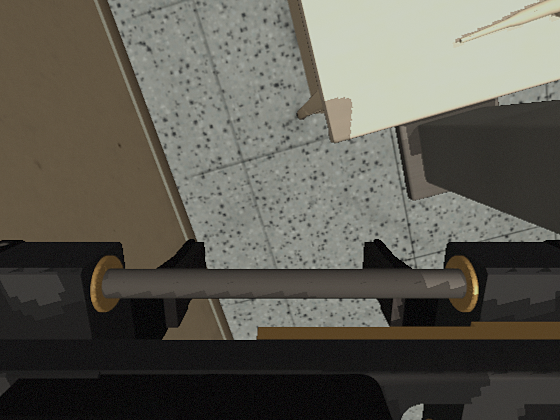

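The scene view shows the tray with pockets at about (247,221) small round, (260,240) oblong, (273,261) large round, (288,286) square and (306,313) slot. The stain bottle is at (200,170), the oil bottle at (342,200), the packet at (258,173), the box at (250,153) and the tube at (212,157). The side view shows the same things at (318,262), (229,190), (253,265), (230,310) and (283,325). The wrist view shows only floor.

```bash
cat > h.py <<'E'
import numpy as np,cv2
from workcell import *
from scipy.spatial.transform import Rotation as Ro
def cam(n,s=None):
    m=camera_model(n); K=np.array([[m['fx'],0,m['cx']],[0,m['fy'],m['cy']],[0,0,1]])
    if n=='wrist':
        T=np.eye(4);T[:3,:3]=Ro.from_euler('xyz',s['orientation']).as_matrix();T[:3,3]=s['eef_pos']
        T=T@np.array(m['hand_eye']); return K,T[:3,:3].T,-T[:3,:3].T@T[:3,3]
    return K,np.array(m['R']),np.array(m['t'])
def plane(c,p,z):
    K,R,t=c;p=np.atleast_2d(p).astype(float)
    d=np.c_[p,np.ones(len(p))]@np.linalg.inv(K).T@R; o=-R.T@t
    return o+d*((z-o[2])/d[:,2])[:,None]
def tri(c1,p1,c2,p2):
    X=cv2.triangulatePoints(c1[0]@np.c_[c1[1],c1[2]],c2[0]@np.c_[c2[1],c2[2]],np.array(p1,float).reshape(2,1),np.array(p2,float).reshape(2,1)).ravel()
    return X[:3]/X[3]
def proj(c,X):
    q=c[0]@(c[1]@np.array(X)+c[2]);return q[:2]/q[2]
E
python3 - <<'E'
from h import *
S=cam('scene');D=cam('side')
hands={'stain top':((198,149),(319,244)),'oil top':((343,190),(229,182)),'pkt':((258,171),(253,263)),'box':((250,152),(231,309)),'tubecap':((218,153),(264,330)),
'small':((247,221),(306,217)),'oblong':((260,240),(309,199)),'large':((273,261),(313,181)),'sq':((288,286),(316,164)),'slot':((306,313),(319,150))}
for k,(a,b) in hands.items():print(k,np.round(tri(S,a,D,b),3),np.round(plane(S,a,.007)[0],3),np.round(plane(D,b,.007)[0],3))
for n,(x0,y0,x1,y1) in {'scene':(90,130,370,350),'side':(210,130,400,350)}.items():
    im=np.load(f'pics/{n}0.npy')[y0:y1,x0:x1,::-1]
    f=min(800/(x1-x0),600/(y1-y0)); cv2.imwrite(f'pics/{n}crop.png',cv2.resize(im,None,fx=f,fy=f,interpolation=cv2.INTER_CUBIC));print(f)
E
```

```text
stain top [0.424 0.23  0.109] [0.481 0.426 0.007] [0.422 0.134 0.007]
oil top [ 0.665 -0.008  0.063] [0.723 0.066 0.007] [ 0.678 -0.071  0.007]
pkt [0.568 0.22  0.02 ] [0.579 0.24  0.007] [0.569 0.209 0.007]
box [0.598 0.341 0.009] [0.603 0.345 0.007] [0.596 0.34  0.007]
tubecap [0.522 0.382 0.005] [0.522 0.379 0.007] [0.52  0.383 0.007]
small [0.462 0.048 0.011] [0.467 0.053 0.007] [0.46  0.044 0.007]
oblong [ 0.46  -0.023  0.01 ] [ 0.465 -0.02   0.007] [ 0.457 -0.024  0.007]
large [ 0.454 -0.095  0.012] [ 0.46  -0.09   0.007] [ 0.451 -0.099  0.007]
sq [ 0.449 -0.17   0.013] [ 0.454 -0.164  0.007] [ 0.447 -0.176  0.007]
slot [ 0.445 -0.24   0.012] [ 0.451 -0.236  0.007] [ 0.442 -0.244  0.007]
2.727272727272727
2.727272727272727
```

View pics/scenecrop.png

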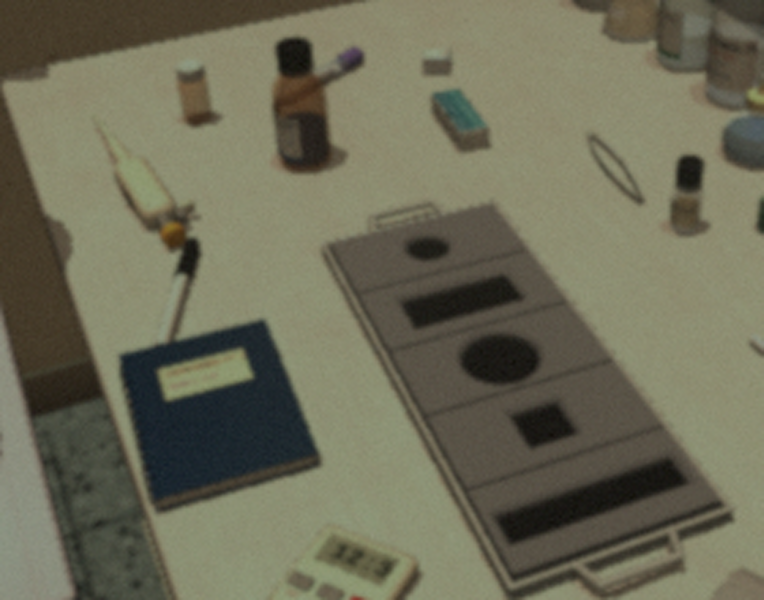

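View pics/sidecrop.png

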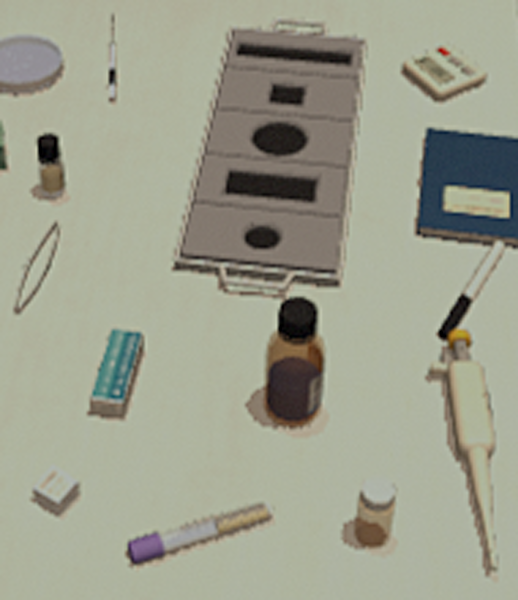

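The crops match the first view: the tray is clear, with every pocket in the order listed. Next I move the wrist camera over the things.

```bash
python3 -m crank '{"delta_pos":[[0,0,0],[0,0,0],[0,0,0]],"delta_rot":[[0,0,-0.87],[0,0,-0.87],[0,0,-0.87]],"jaw":[-1,-1,-1]}' 20
python3 -m crank '{"delta_pos":[[0.7,0.6,0],[0.7,0.6,0],[0.7,0.6,-0.1],[0.7,0.6,-0.1],[0.7,0.6,-0.1],[0.7,0.6,-0.1],[0.7,0.6,-0.1],[0.7,0.6,0]],"delta_rot":[[0,0,0],[0,0,0],[0,0,0],[0,0,0],[0,0,0],[0,0,0],[0,0,0],[0,0,0]],"jaw":[-1,-1,-1,-1,-1,-1,-1,-1]}'
python3 - <<'E'
from h import *
s=read_state();im=read_camera('wrist');print(s['time_s'],np.round(s['eef_pos'],4),np.round(s['orientation'],4))
import pickle;pickle.dump((s,im),open('pics/w1.pkl','wb'));cv2.imwrite('pics/w1.png',im[:,:,::-1])
E
```

```text
time_s: 0.52
eef_pos: [0.1683, 0.6016, 0.2221]
orientation: [3.141, 0.0, 0.003]
force: [0.6, -0.2, 0.4]
finger_gap: 0.998
finger_force: 0.0
time_s: 1.52
eef_pos: [0.5058, 0.3129, 0.253]
orientation: [-3.141, -0.001, 0.001]
force: [1.3, 0.5, -0.4]
finger_gap: 1.003
finger_force: 0.0
1.525 [0.5058 0.3129 0.253 ] [-3.1409e+00 -7.0000e-04  7.0000e-04]
```

View pics/w1.png

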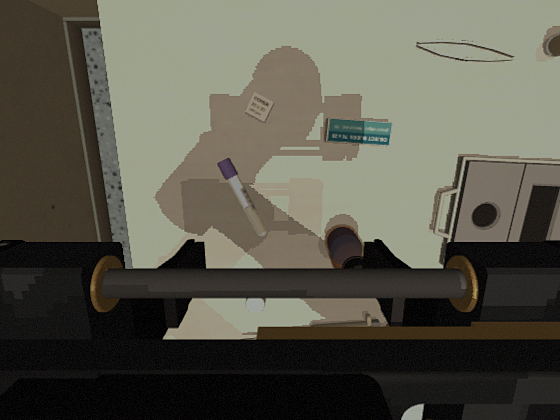

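The wrist view shows the packet at (358,131), the box at (260,107), the tube from (226,165) to (262,233), the small round pocket at (484,214) and the stain bottle at (345,245). Now a second wrist position, farther over the tray.

```bash
python3 -m crank '{"delta_pos":[[-0.44,0.89,0],[-0.44,0.89,0],[-0.44,0.89,0],[-0.44,0.89,0],[0,0,0]],"delta_rot":[[0,0,0],[0,0,0],[0,0,0],[0,0,0],[0,0,0]],"jaw":[-1,-1,-1,-1,-1]}'
python3 - <<'E'
from h import *
s=read_state();im=read_camera('wrist');print(s['time_s'],np.round(s['eef_pos'],4),np.round(s['orientation'],4))
import pickle;pickle.dump((s,im),open('pics/w2.pkl','wb'));cv2.imwrite('pics/w2.png',im[:,:,::-1])
E
```

```text
time_s: 2.2
eef_pos: [0.3968, 0.0976, 0.2527]
orientation: [-3.141, 0.0, -0.002]
force: [0.0, 0.6, -0.1]
finger_gap: 0.998
finger_force: 0.0
2.2 [0.3968 0.0976 0.2527] [-3.1412e+00  2.0000e-04 -2.4000e-03]
```

View pics/w2.png

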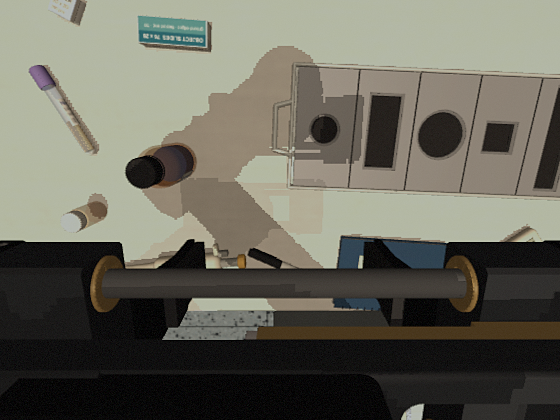

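This view shows the pockets at (324,129), (383,131), (442,134), (499,137) and (555,135), cut off at the edge. The packet is at (174,31), the tube runs from (39,70) to (92,150), and the stain bottle cap is at (145,172).

```bash
cat > seg.py <<'E'
from h import *
import pickle
def load(n): s,im=pickle.load(open(f'pics/{n}.pkl','rb'));return cam('wrist',s),im
def comp(m,p,r=6):
    n,l,st,c=cv2.connectedComponentsWithStats(m.astype(np.uint8))
    ys,xs=np.nonzero(l); d=np.hypot(xs-p[0],ys-p[1]); i=d.argmin()
    k=l[ys[i],xs[i]]; mm=(l==k).astype(np.uint8)
    ct=max(cv2.findContours(mm,cv2.RETR_EXTERNAL,cv2.CHAIN_APPROX_NONE)[0],key=cv2.contourArea)[:,0,:]
    return mm,ct
def rect(c,ct,z):
    P=plane(c,ct,z)[:,:2]; (x,y),(w,h),a=cv2.minAreaRect((P*1000).astype(np.float32)); 
    return np.round([x,y,w,h,a],1)
E
python3 - <<'E'
from seg import *
c1,i1=load('w1');c2,i2=load('w2')
g2=i2.max(2); 
print('pockets at z=.015 and .007 (x,y,w,h,a mm)')
for n,p in dict(small=(324,129),oblong=(383,131),large=(442,134),sq=(499,137)).items():
    m,ct=comp(g2<60,p); print(n,cv2.contourArea(ct),rect(c2,ct,.015),rect(c2,ct,.007))
m,ct1=comp(i1.max(2)<60,(484,214));print('small w1',rect(c1,ct1,.015),rect(c1,ct1,.007))
m,ct2=comp(g2<60,(324,129))
print('tri small',tri(c1,ct1.mean(0),c2,ct2.mean(0)))
def teal(i): h=cv2.cvtColor(i,cv2.COLOR_RGB2HSV);return (h[...,0]>80)&(h[...,0]<105)&(h[...,1]>90)&(h[...,2]>40)
pc=[]
for c,i,p in((c1,i1,(358,131)),(c2,i2,(174,31))):
    m,ct=comp(cv2.morphologyEx(teal(i).astype(np.uint8),cv2.MORPH_CLOSE,np.ones((5,5))),p);pc.append(cv2.minAreaRect(ct)[0]);print('packet',rect(c,ct,.022))
print('tri pkt',tri(c1,pc[0],c2,pc[1]))
def purp(i): h=cv2.cvtColor(i,cv2.COLOR_RGB2HSV);return (h[...,0]>120)&(h[...,0]<165)&(h[...,1]>60)
pc=[]
for c,i,p in((c1,i1,(227,167)),(c2,i2,(39,76))):
    m,ct=comp(purp(i),p);pc.append(cv2.minAreaRect(ct)[0]);print('cap',pc[-1],rect(c,ct,.010))
print('tri cap',tri(c1,pc[0],c2,pc[1]))
# hand-picked
print('tube far end',plane(c1,(264,234),.009),plane(c2,(95,152),.009), tri(c1,(264,234),c2,(95,152)))
print('tube cap end',plane(c1,(222,159),.009),plane(c2,(35,67),.009))
print('box',rect(c1,np.array([[263,93],[273,104],[259,122],[246,107]]),.018))
print('stain cap',plane(c2,(143,173),.116))
S=cam('scene');D=cam('side')
print('oil',tri(S,(342.5,190),D,(229,182)),tri(S,(341.5,214),D,(229,201)))
E
```

```text
pockets at z=.015 and .007 (x,y,w,h,a mm)
small 529.0 [462.6  47.9  32.2  31.2  46.3] [462.5  46.9  32.8  31.8  46.3]
oblong 1906.0 [458.9 -24.2  34.9  84.9  87.4] [458.7 -26.6  35.6  86.6  87.4]
large 1456.5 [455.7 -96.1  53.2  51.6   6.2] [455.5 -99.9  54.3  52.7   6.2]
sq 685.5 [ 452.2 -167.7   32.9   33.3   87.5] [ 451.9 -173.    33.5   34.    87.5]
small w1 [462.4  48.   31.4  31.3  26.4] [460.1  42.7  32.   31.9  26.4]
tri small [0.46244034 0.04781278 0.01460091]
packet [569.2 220.9  73.8  24.9  85.8]
packet [569.7 222.5  73.1  25.   85.9]
tri pkt [0.56932712 0.22156287 0.02409065]
cap (227.10000610351562, 168.2000274658203) [523.  385.2  23.1  16.4  25.9]
cap (41.6911735534668, 77.01470947265625) [523.5 385.7  28.5  18.7  26.1]
tri cap [0.52335679 0.38487109 0.01120666]
tube far end [[0.43359028 0.33913011 0.009     ]] [[0.43502552 0.33649629 0.009     ]] [0.43376384 0.33877413 0.00628008]
tube cap end [[0.53478964 0.39126596 0.009     ]] [[0.53476975 0.39214964 0.009     ]]
box [597.7 340.1  23.1  26.6  41.4]
stain cap [[0.42361233 0.23097833 0.116     ]]
oil [ 0.66450619 -0.00771666  0.06276405] [ 0.66893675 -0.00679979 -0.0022768 ]
```

```bash
cat > go.py <<'E'
import sys
from h import *
# usage: go.py x y z yawdeg : turn first (about tool z), then shift in the turned tool frame
s=read_state();x,y,z,w=map(float,sys.argv[1:5])
R=Ro.from_euler('xyz',s['orientation']); T=Ro.from_euler('xyz',[np.pi,0,np.radians(w)])
rv=np.degrees((R.inv()*T).as_rotvec())/6
d=np.array([x,y,z])-s['eef_pos']
print('t',round(s['time_s'],1),'pos',np.round(s['eef_pos'],4),'rpy',np.round(np.degrees(s['orientation']),2),'q1,q6',np.round([s['joint_pos'][0],s['joint_pos'][5]],2),'gap',round(s['finger_gap'],3))
print('turn units',np.round(rv,2),'shift before turn',np.round(R.inv().apply(d)/.06,2),'after turn',np.round(T.inv().apply(d)/.06,2))
E
python3 go.py .5694 .2217 .15 85.9;python3 go.py .5694 .2217 .15 -94.1
```

```text
t 2.2 pos [0.3982 0.0991 0.253 ] rpy [-1.7995e+02 -6.0000e-02 -7.0000e-02] q1,q6 [0.64 0.93] gap 1.003
turn units [ 0.000e+00 -1.000e-02 -1.433e+01] shift before turn [ 2.85 -2.05  1.72] after turn [2.24 2.7  1.72]
t 2.2 pos [0.3982 0.0991 0.253 ] rpy [-1.7995e+02 -6.0000e-02 -7.0000e-02] q1,q6 [0.64 0.93] gap 1.003
turn units [-1.000e-02 -0.000e+00  1.567e+01] shift before turn [ 2.85 -2.05  1.72] after turn [-2.24 -2.7   1.72]
```

```bash
python3 -m crank '{"delta_pos":[[0.71,-0.51,0],[0.71,-0.51,0],[0.71,-0.51,0],[0.71,-0.51,0]],"delta_rot":[[0,0,0],[0,0,0],[0,0,0],[0,0,0]],"jaw":[-1,-1,-1,-1]}' >/dev/null
python3 -m crank '{"delta_pos":[[0,0,0],[0,0,0],[0,0,0],[0,0,0],[0,0,0],[0,0,0],[0,0,0],[0,0,0]],"delta_rot":[[0,0,-0.95],[0,0,-0.95],[0,0,-0.95],[0,0,-0.95],[0,0,-0.95],[0,0,-0.95],[0,0,-0.95],[0,0,-0.95]],"jaw":[-1,-1,-1,-1,-1,-1,-1,-1]}' >/dev/null
python3 -m crank '{"delta_pos":[[0,0,0.3],[0,0,0.3],[0,0,0.3],[0,0,0.3],[0,0,0.3],[0,0,0.3],[0,0,0]],"delta_rot":[[0,0,-0.95],[0,0,-0.95],[0,0,-0.95],[0,0,-0.95],[0,0,-0.95],[0,0,-0.95],[0,0,-0.95]],"jaw":[-1,-1,-1,-1,-1,-1,-1]}'
python3 go.py .5694 .2217 .010 85.9
```

```text
time_s: 4.62
eef_pos: [0.5687, 0.2235, 0.1416]
orientation: [-3.138, 0.003, 1.497]
force: [0.0, -0.4, 0.6]
finger_gap: 0.998
finger_force: 0.0
t 4.6 pos [0.5687 0.2235 0.1416] rpy [-1.7978e+02  1.6000e-01  8.5760e+01] q1,q6 [0.64 2.43] gap 0.998
turn units [-0.04  0.03 -0.02] shift before turn [-0.02  0.02  2.19] after turn [-0.03  0.01  2.19]
```

```bash
python3 -m crank '{"delta_pos":[[0,0,0.5],[0,0,0.5],[0,0,0.5],[0,0,0.45],[0,0,0.22],[0,0,0]],"delta_rot":[[0,0,0],[0,0,0],[0,0,0],[0,0,0],[0,0,0],[0,0,0]],"jaw":[-1,-1,-1,-1,-1,-1]}'
python3 -m crank '{"delta_pos":[[0,0,0],[0,0,0],[0,0,0],[0,0,0],[0,0,0],[0,0,0]],"delta_rot":[[0,0,0],[0,0,0],[0,0,0],[0,0,0],[0,0,0],[0,0,0]],"jaw":[1,1,1,1,1,1]}' 20
```

```text
time_s: 5.38
eef_pos: [0.5691, 0.2231, 0.0131]
orientation: [-3.14, 0.002, 1.493]
force: [0.2, -0.8, 0.9]
finger_gap: 1.001
finger_force: 0.0
time_s: 6.12
eef_pos: [0.5694, 0.2229, 0.0144]
orientation: [3.142, -0.0, 1.493]
force: [0.3, -0.4, -0.5]
finger_gap: 0.402
finger_force: 0.0
```

```bash
python3 -m crank '{"delta_pos":[[0,0,0],[0,0,0],[0,0,0],[0,0,0]],"delta_rot":[[0,0,0],[0,0,0],[0,0,0],[0,0,0]],"jaw":[1,1,1,1]}' 20
python3 -m crank '{"delta_pos":[[0,0,-0.2],[0,0,-0.3],[0,0,-0.3],[0,0,-0.3],[0,0,-0.3],[0,0,0]],"delta_rot":[[0,0,0],[0,0,0],[0,0,0],[0,0,0],[0,0,0],[0,0,0]],"jaw":[1,1,1,1,1,1]}' 
python3 go.py .4589 -.0242 .06 -2.7
```

```text
time_s: 6.62
eef_pos: [0.5694, 0.2229, 0.0144]
orientation: [3.142, -0.0, 1.493]
force: [0.3, -0.4, 0.2]
finger_gap: 0.321
finger_force: 20.0
time_s: 7.38
eef_pos: [0.5703, 0.2235, 0.1005]
orientation: [3.138, -0.003, 1.493]
force: [0.2, -0.0, -1.9]
finger_gap: 0.317
finger_force: 20.0
t 7.4 pos [0.5703 0.2235 0.1005] rpy [ 1.7981e+02 -1.5000e-01  8.5540e+01] q1,q6 [0.64 2.43] gap 0.317
turn units [ 1.000e-02 -4.000e-02  1.471e+01] shift before turn [-4.26 -1.53  0.66] after turn [-1.66  4.21  0.67]
```

```bash
python3 -m crank '{"delta_pos":[[0,0,0],[0,0,0],[0,0,0],[0,0,0],[0,0,0],[0,0,0],[0,0,0],[0,0,0]],"delta_rot":[[0,0,0.98],[0,0,0.98],[0,0,0.98],[0,0,0.98],[0,0,0.98],[0,0,0.98],[0,0,0.98],[0,0,0.98]],"jaw":[1,1,1,1,1,1,1,1]}' >/dev/null
python3 -m crank '{"delta_pos":[[0,0,0],[0,0,0],[0,0,0],[0,0,0],[0,0,0],[0,0,0],[0,0,0]],"delta_rot":[[0,0,0.98],[0,0,0.98],[0,0,0.98],[0,0,0.98],[0,0,0.98],[0,0,0.98],[0,0,0.98]],"jaw":[1,1,1,1,1,1,1]}' >/dev/null
python3 -m crank '{"delta_pos":[[-0.26,0.7,0],[-0.28,0.7,0],[-0.28,0.7,0],[-0.28,0.7,0],[-0.28,0.7,0.2],[-0.26,0.7,0.2],[0,0,0]],"delta_rot":[[0,0,0],[0,0,0],[0,0,0],[0,0,0],[0,0,0],[0,0,0],[0,0,0]],"jaw":[1,1,1,1,1,1,1]}'
python3 go.py .4601 -.0242 .022 -2.7
python3 - <<'E'
from h import *
im=read_camera('wrist');cv2.imwrite('pics/w3.png',im[:,:,::-1])
E
```

```text
time_s: 10.12
eef_pos: [0.4559, -0.0267, 0.0729]
orientation: [3.14, 0.005, -0.051]
force: [0.8, -0.4, 0.1]
finger_gap: 0.317
finger_force: 20.0
t 10.1 pos [ 0.4559 -0.0267  0.0729] rpy [179.93   0.29  -2.91] q1,q6 [0.3  1.22] gap 0.317
turn units [ 0.01  0.05 -0.04] shift before turn [ 0.07 -0.05  0.85] after turn [ 0.07 -0.05  0.85]
```

View pics/w3.png

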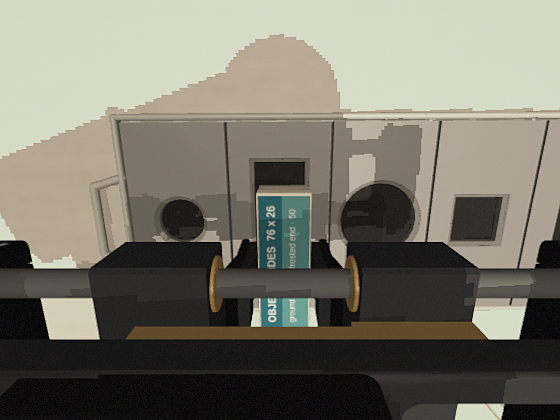

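The packet is held square, its end at (284,190), over the oblong pocket at (280,172), and lined up within a few pixels.

```bash
python3 -m crank '{"delta_pos":[[0.07,-0.05,0.2],[0,0,0.2],[0,0,0.2],[0,0,0.1],[0,0,0.05],[0,0,0.05],[0,0,0]],"delta_rot":[[0,0,0],[0,0,0],[0,0,0],[0,0,0],[0,0,0],[0,0,0],[0,0,0]],"jaw":[1,1,1,1,1,1,1]}'
python3 go.py .4601 -.0242 .022 -2.7
```

```text
time_s: 11.05
eef_pos: [0.4637, -0.0215, 0.0264]
orientation: [-3.142, -0.0, -0.047]
force: [-0.6, -0.4, -0.6]
finger_gap: 0.319
finger_force: 20.0
t 11.1 pos [ 0.4637 -0.0215  0.0264] rpy [-1.80e+02 -1.00e-02 -2.67e+00] q1,q6 [0.31 1.22] gap 0.319
turn units [-0. -0.  0.] shift before turn [-0.06  0.05  0.07] after turn [-0.06  0.05  0.07]
```

```bash
python3 -m crank '{"delta_pos":[[-0.04,0.03,0],[0,0,0.04],[0,0,0.03],[0,0,0],[0,0,0]],"delta_rot":[[0,0,0],[0,0,0],[0,0,0],[0,0,0],[0,0,0]],"jaw":[1,1,1,1,1]}'
python3 -m crank '{"delta_pos":[[0,0,0]],"delta_rot":[[0,0,0]],"jaw":[1]}'
```

```text
time_s: 11.68
eef_pos: [0.4612, -0.0231, 0.0221]
orientation: [3.142, -0.0, -0.047]
force: [1.3, -0.4, -1.3]
finger_gap: 0.318
finger_force: 20.0
time_s: 11.8
eef_pos: [0.4612, -0.0231, 0.0222]
orientation: [-3.142, -0.0, -0.047]
force: [-0.0, -0.4, -0.5]
finger_gap: 0.317
finger_force: 20.0
```

```bash
python3 -m crank '{"delta_pos":[[0,0,0.02],[0,0,0],[0,0,0]],"delta_rot":[[0,0,0],[0,0,0],[0,0,0]],"jaw":[1,1,1]}'|egrep 'eef|force'
python3 -m crank '{"delta_pos":[[0,0,0.02],[0,0,0],[0,0,0]],"delta_rot":[[0,0,0],[0,0,0],[0,0,0]],"jaw":[1,1,1]}'|egrep 'eef|force'
```

```text
eef_pos: [0.4613, -0.0231, 0.0213]
force: [-1.6, -0.6, 4.2]
finger_force: 20.0
eef_pos: [0.4614, -0.0231, 0.0212]
force: [-4.0, 1.9, 15.0]
finger_force: 20.0
```

```bash
python3 -m crank '{"delta_pos":[[0,0,-0.02],[0,0,0],[0,0,0],[0,0,0],[0,0,0],[0,0,0],[0,0,0]],"delta_rot":[[0,0,0],[0,0,0],[0,0,0],[0,0,0],[0,0,0],[0,0,0],[0,0,0]],"jaw":[-1,-1,-1,-1,-1,-1,-1]}'|egrep 'gap|force'
python3 -m crank '{"delta_pos":[[0,0,-0.2],[0,0,-0.5],[0,0,-0.6],[0,0,-0.7],[0,0,-0.5],[0,0,0]],"delta_rot":[[0,0,0],[0,0,0],[0,0,0],[0,0,0],[0,0,0],[0,0,0]],"jaw":[-1,-1,-1,-1,-1,-1]}'
python3 go.py .55 .340 .17 41.4
```

```text
force: [0.8, 0.0, 1.2]
finger_gap: 0.976
finger_force: 0.0
time_s: 14.18
eef_pos: [0.4628, -0.0228, 0.1743]
orientation: [-3.14, -0.007, -0.046]
force: [-0.0, 0.5, 0.4]
finger_gap: 0.999
finger_force: 0.0
t 14.2 pos [ 0.4628 -0.0228  0.1743] rpy [-179.88   -0.41   -2.65] q1,q6 [0.3  1.22] gap 0.999
turn units [ 0.01 -0.07 -7.34] shift before turn [ 1.17 -6.11  0.09] after turn [ 5.09 -3.57  0.07]
```

```bash
python3 -m crank '{"delta_pos":[[0.25,-0.75,0],[0.25,-0.75,0],[0.25,-0.75,0],[0.25,-0.75,0],[0.25,-0.75,0],[0.25,-0.75,0],[0.25,-0.75,0],[0.2,-0.75,0]],"delta_rot":[[0,0,0],[0,0,0],[0,0,0],[0,0,0],[0,0,0],[0,0,0],[0,0,0],[0,0,0]],"jaw":[-1,-1,-1,-1,-1,-1,-1,-1]}' >/dev/null
python3 -m crank '{"delta_pos":[[0,0,0],[0,0,0],[0,0,0],[0,0,0],[0,0,0],[0,0,0],[0,0,0],[0,0,0]],"delta_rot":[[0,0,-0.92],[0,0,-0.92],[0,0,-0.92],[0,0,-0.92],[0,0,-0.92],[0,0,-0.92],[0,0,-0.92],[0,0,-0.9]],"jaw":[-1,-1,-1,-1,-1,-1,-1,-1]}' >/dev/null
python3 -m crank '{"delta_pos":[[0,0,0],[0,0,0]],"delta_rot":[[0,0,0],[0,0,0]],"jaw":[-1,-1]}' >/dev/null
python3 go.py .598 .340 .0105 41.4
python3 - <<'E'
from h import *
import pickle
s=read_state();im=read_camera('wrist');pickle.dump((s,im),open('pics/w4.pkl','wb'));cv2.imwrite('pics/w4.png',im[:,:,::-1]);print(proj(cam('wrist',s),[.598,.34,.018]))
E
```

```text
t 16.4 pos [0.5945 0.3308 0.1704] rpy [-1.7999e+02  7.0000e-02  4.1290e+01] q1,q6 [0.74 1.55] gap 0.998
turn units [-0.    0.01 -0.02] shift before turn [ 0.15 -0.08  2.66] after turn [ 0.14 -0.08  2.66]
[278.9688844  187.77817159]
```

View pics/w4.png

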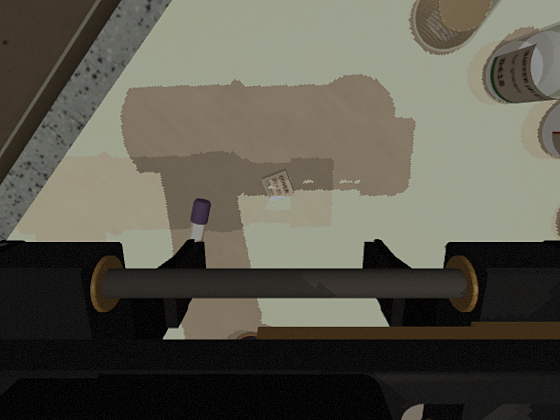

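The box top shows at about (277,184), turned some 20° from the tool axes. I zoom in to get its corners.

Run:
```python
from seg import *
c,im=load('w4');cv2.imwrite('pics/w4c.png',cv2.resize(np.clip(im[155:225,235:325,::-1]*1.3,0,255).astype(np.uint8),None,fx=7,fy=7,interpolation=cv2.INTER_CUBIC))
```

```text
(no output)
```

View pics/w4c.png

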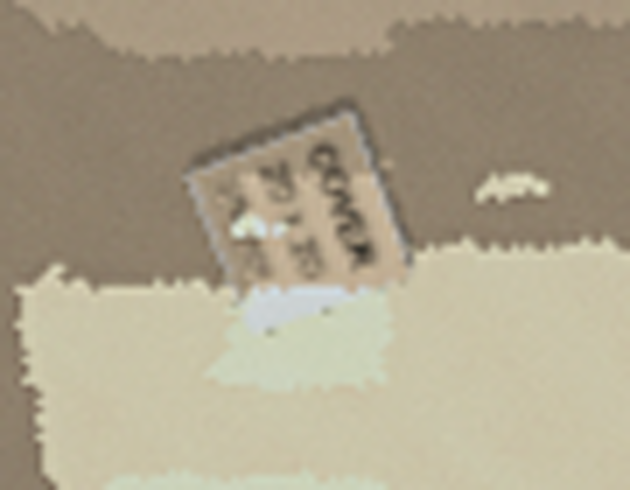

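The crop shows the box corners at (187,172), (350,105), (412,262) and (250,330), in crop pixels.

```bash
python3 - <<'E'
from seg import *
c,im=load('w4')
P=np.array([[187,172],[350,105],[412,262],[250,330]])/7+[235,155]
W=plane(c,P,.018)[:,:2]*1000;print(W.round(1),W.mean(0))
e=np.diff(np.r_[W,W[:1]],axis=0);print(np.hypot(*e.T),np.degrees(np.arctan2(e[:,1],e[:,0])))
c1,_=load('w1');p1=np.array([[263,93],[273,104],[259,122],[246,107]]).mean(0)
print(tri(c,P.mean(0),c1,p1))
E
python3 go.py .598 .340 .011 65
```

```text
[[592.9 358.6]
 [615.6 347.3]
 [604.4 325.4]
 [581.1 336.5]] [598.48520358 341.97125867]
[25.36575797 24.60117883 25.7766835  25.00320317] [ -26.32255925 -117.12795513  154.55122874   61.94997669]
[0.59795461 0.34143598 0.01334686]
t 16.5 pos [0.5946 0.3309 0.1705] rpy [-1.7999e+02  5.0000e-02  4.1310e+01] q1,q6 [0.74 1.55] gap 0.997
turn units [-0.    0.01 -3.95] shift before turn [ 0.14 -0.08  2.66] after turn [ 0.16 -0.01  2.66]
```

```bash
python3 -m crank '{"delta_pos":[[0,0,0.3],[0,0,0.3],[0,0,0.3],[0,0,0.3],[0.19,-0.03,0.3],[0,0,0],[0,0,0]],"delta_rot":[[0,0,-0.91],[0,0,-0.91],[0,0,-0.91],[0,0,-0.9],[0,0,0],[0,0,0],[0,0,0]],"jaw":[-0.3,-0.3,-0.3,-0.3,-0.3,-0.3,-0.3]}'
python3 go.py .5984 .3419 .0115 63.1
```

```text
time_s: 17.35
eef_pos: [0.5987, 0.3425, 0.0814]
orientation: [3.141, -0.001, 1.102]
force: [-0.3, -0.1, 0.3]
finger_gap: 0.653
finger_force: 0.0
t 17.4 pos [0.5987 0.3425 0.0814] rpy [ 1.7997e+02 -3.0000e-02  6.3130e+01] q1,q6 [0.75 1.92] gap 0.653
turn units [ 0.01 -0.01  0.  ] shift before turn [-0.01 -0.    1.16] after turn [-0.01 -0.    1.16]
```

```bash
python3 -m crank '{"delta_pos":[[0,0,0.35],[0,0,0.35],[0,0,0.3],[0,0,0.16],[0,0,0],[0,0,0]],"delta_rot":[[0,0,0],[0,0,0],[0,0,0],[0,0,0],[0,0,0],[0,0,0]],"jaw":[-0.3,-0.3,-0.3,-0.3,-0.3,-0.3]}'
python3 -m crank '{"delta_pos":[[0,0,0],[0,0,0],[0,0,0],[0,0,0],[0,0,0],[0,0,0],[0,0,0]],"delta_rot":[[0,0,0],[0,0,0],[0,0,0],[0,0,0],[0,0,0],[0,0,0],[0,0,0]],"jaw":[1,1,1,1,1,1,1]}' 12
```

```text
time_s: 18.1
eef_pos: [0.599, 0.3424, 0.0122]
orientation: [3.141, -0.001, 1.102]
force: [0.3, -0.2, 0.2]
finger_gap: 0.647
finger_force: 0.0
time_s: 18.98
eef_pos: [0.5984, 0.342, 0.0115]
orientation: [3.142, -0.0, 1.102]
force: [-0.1, -0.2, 0.3]
finger_gap: 0.295
finger_force: 12.0
```

```bash
python3 -m crank '{"delta_pos":[[0,0,-0.2],[0,0,-0.4],[0,0,-0.5],[0,0,-0.5],[0,0,0]],"delta_rot":[[0,0,0],[0,0,-1],[0,0,-1],[0,0,-1],[0,0,-1]],"jaw":[1,1,1,1,1]}'|grep gap
python3 go.py .4522 -.1677 .06 87.3
```

```text
finger_gap: 0.299
t 19.6 pos [0.6002 0.3433 0.1119] rpy [179.66  -0.28  87.38] q1,q6 [0.75 2.34] gap 0.299
turn units [ 0.06 -0.05  0.01] shift before turn [-8.62 -2.08  0.81] after turn [-8.62 -2.06  0.87]
```

```bash
python3 -m crank '{"delta_pos":[[-0.86,-0.2,0],[-0.86,-0.2,0],[-0.86,-0.2,0],[-0.86,-0.2,0],[-0.86,-0.2,0],[-0.86,-0.2,0],[-0.86,-0.2,0],[-0.86,-0.2,0]],"delta_rot":[[0,0,0],[0,0,0],[0,0,0],[0,0,0],[0,0,0],[0,0,0],[0,0,0],[0,0,0]],"jaw":[1,1,1,1,1,1,1,1]}' >/dev/null
python3 -m crank '{"delta_pos":[[-0.86,-0.2,0],[-0.86,-0.25,0.4],[0,0,0.4],[0,0,0],[0,0,0]],"delta_rot":[[0,0,0],[0,0,0],[0,0,0],[0,0,0],[0,0,0]],"jaw":[1,1,1,1,1]}'
python3 go.py .4522 -.1677 .0195 87.3
```

```text
time_s: 21.22
eef_pos: [0.451, -0.1655, 0.0605]
orientation: [3.139, 0.004, 1.52]
force: [-0.1, -0.6, 0.1]
finger_gap: 0.299
finger_force: 12.0
t 21.2 pos [ 0.451  -0.1655  0.0605] rpy [179.87   0.22  87.1 ] q1,q6 [-0.01  3.1 ] gap 0.299
turn units [ 0.02  0.04 -0.03] shift before turn [-0.03  0.02  0.68] after turn [-0.04  0.02  0.68]
```

```bash
python3 -m crank '{"delta_pos":[[0,0,-0.1],[0,0,0],[0,0,0],[0,0,0],[0,0,0],[0,0,0],[0,0,0],[0,0,0]],"delta_rot":[[0,0,1],[0,0,1],[0,0,1],[0,0,1],[0,0,1],[0,0,1],[0,0,1],[0,0,1]],"jaw":[1,1,1,1,1,1,1,1]}' >/dev/null
python3 -m crank '{"delta_pos":[[0,0,0],[0,0,0],[0,0,0],[0,0,0],[0,0,0],[0,0,0],[0,0,0],[0,0,0]],"delta_rot":[[0,0,1],[0,0,1],[0,0,1],[0,0,1],[0,0,1],[0,0,1],[0,0,1],[0,0,0]],"jaw":[1,1,1,1,1,1,1,1]}' >/dev/null
python3 go.py .4522 -.1677 .0205 -2.7
```

```text
t 23.2 pos [ 0.4511 -0.1651  0.0666] rpy [ 1.7979e+02 -1.6000e-01 -2.8000e+00] q1,q6 [-0.01  1.53] gap 0.293
turn units [ 0.04 -0.03 -0.02] shift before turn [0.02 0.04 0.77] after turn [0.02 0.04 0.77]
```

```bash
python3 -m crank '{"delta_pos":[[0.02,0.04,0.2],[0,0,0.2],[0,0,0.2],[0,0,0.1],[0,0,0.07],[0,0,0],[0,0,0]],"delta_rot":[[0,0,0],[0,0,0],[0,0,0],[0,0,0],[0,0,0],[0,0,0],[0,0,0]],"jaw":[1,1,1,1,1,1,1]}'
python3 -m crank '{"delta_pos":[[0,0,0.02],[0,0,0],[0,0,0]],"delta_rot":[[0,0,0],[0,0,0],[0,0,0]],"jaw":[1,1,1]}'|egrep 'eef|force'
```

```text
time_s: 24.1
eef_pos: [0.4511, -0.1683, 0.0194]
orientation: [3.138, -0.001, -0.052]
force: [-0.1, -1.1, -0.3]
finger_gap: 0.298
finger_force: 12.0
eef_pos: [0.4512, -0.1683, 0.0183]
force: [-0.1, 0.7, 3.1]
finger_force: 12.0
```

```bash
python3 -m crank '{"delta_pos":[[0,0,-0.02],[0,0,0],[0,0,0],[0,0,0],[0,0,0],[0,0,0]],"delta_rot":[[0,0,0],[0,0,0],[0,0,0],[0,0,0],[0,0,0],[0,0,0]],"jaw":[-0.3,-0.3,-0.3,-0.3,-0.3,-0.3]}'|egrep 'gap|force'
python3 -m crank '{"delta_pos":[[0,0,-0.2],[0,0,-0.5],[0,0,-0.6],[0,0,-0.7],[0,0,-0.5],[0,0,0]],"delta_rot":[[0,0,0],[0,0,0],[0,0,0],[0,0,0],[0,0,0],[0,0,0]],"jaw":[-0.3,-0.3,-0.3,-0.3,-0.3,-0.3]}' >/dev/null
python3 go.py .4845 .3648 .14 28.2
```

```text
force: [0.3, 0.2, -0.6]
finger_gap: 0.646
finger_force: 0.0
t 26.0 pos [ 0.4527 -0.168   0.1726] rpy [179.78  -0.44  -2.95] q1,q6 [-0.02  1.53] gap 0.652
turn units [ 0.06 -0.06 -5.19] shift before turn [ 0.07 -8.9   0.51] after turn [ 4.66 -7.57  0.54]
```

```bash
python3 -m crank '{"delta_pos":[[0,-0.9,0],[0,-0.9,0],[0,-0.9,0],[0,-0.9,0],[0,-0.9,0],[0,-0.9,0],[0,-0.9,0],[0,-0.9,0]],"delta_rot":[[0,0,0],[0,0,0],[0,0,0],[0,0,0],[0,0,0],[0,0,0],[0,0,0],[0,0,0]],"jaw":[-0.3,-0.3,-0.3,-0.3,-0.3,-0.3,-0.3,-0.3]}' >/dev/null
python3 -m crank '{"delta_pos":[[0,-0.9,0],[0,-0.7,0],[0,0,0],[0,0,0.2],[0,0,0.2],[0,0,0],[0,0,0]],"delta_rot":[[0,0,-1],[0,0,-1],[0,0,-1],[0,0,-1],[0,0,-1],[0,0,-0.2],[0,0,0]],"jaw":[-0.3,-0.3,-0.3,-0.3,-0.3,-0.3,-0.3]}'
python3 - <<'E'
from h import *
import pickle
s=read_state();im=read_camera('wrist');pickle.dump((s,im),open('pics/w5.pkl','wb'));cv2.imwrite('pics/w5.png',im[:,:,::-1])
E
python3 go.py .4845 .3648 .0105 28.2
```

```text
time_s: 27.85
eef_pos: [0.474, 0.3593, 0.1433]
orientation: [3.138, 0.002, 0.492]
force: [0.2, -0.3, 0.4]
finger_gap: 0.653
finger_force: 0.0
t 27.9 pos [0.4741 0.3595 0.1436] rpy [1.7982e+02 7.0000e-02 2.8170e+01] q1,q6 [0.92 1.14] gap 0.651
turn units [ 0.03  0.01 -0.01] shift before turn [ 0.2  -0.    2.22] after turn [0.19 0.   2.22]
```

View pics/w5.png

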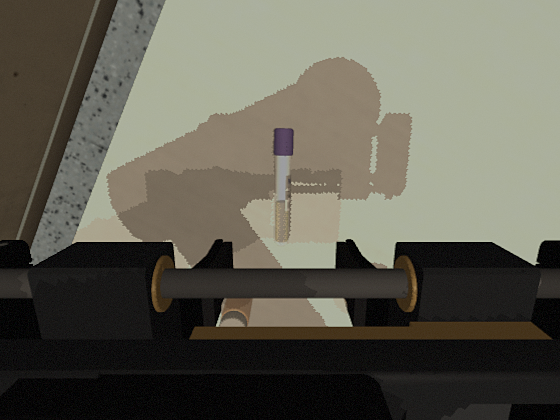

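The tube stands vertical in the view, from (284,128) to (282,241), square to the jaws. The vial at (233,318) is well back.

```bash
python3 - <<'E'
from seg import *
c,_=load('w5');a=plane(c,(284,129),.012)[0];b=plane(c,(282,240),.012)[0];d=a-b
print(a,b,(a+b)/2,np.linalg.norm(d),np.degrees(np.arctan2(d[1],d[0])))
c2,_=load('w2');print(tri(c,(284,128),c2,(36,66)),plane(c2,(74,221),.055))
E
python3 -m crank '{"delta_pos":[[0.19,0,0.5],[0,0,0.5],[0,0,0.5],[0,0,0.45],[0,0,0.27],[0,0,0],[0,0,0]],"delta_rot":[[0,0,0],[0,0,0],[0,0,0],[0,0,0],[0,0,0],[0,0,0],[0,0,0]],"jaw":[-0.3,-0.3,-0.3,-0.3,-0.3,-0.3,-0.3]}'
```

```text
[0.53326459 0.38986556 0.012     ] [0.43848195 0.34132545 0.012     ] [0.48587327 0.3655955  0.012     ] 0.10648892637278605 27.11790983515684
[0.53466791 0.39009096 0.01067157] [[0.35721522 0.34751269 0.055     ]]
time_s: 28.78
eef_pos: [0.4847, 0.3651, 0.0112]
orientation: [3.139, -0.0, 0.493]
force: [-0.5, 0.6, -0.1]
finger_gap: 0.651
finger_force: 0.0
```

```bash
python3 -m crank '{"delta_pos":[[0,0,0],[0,0,0],[0,0,0],[0,0,0],[0,0,0],[0,0,0],[0,0,0],[0,0,0]],"delta_rot":[[0,0,0],[0,0,0],[0,0,0],[0,0,0],[0,0,0],[0,0,0],[0,0,0],[0,0,0]],"jaw":[1,1,1,1,1,1,1,1]}' 12
python3 -m crank '{"delta_pos":[[0,0,-0.2],[0,0,-0.5],[0,0,-0.6],[0,0,-0.7],[0,0,-0.3],[0,0,0]],"delta_rot":[[0,0,0],[0,0,1],[0,0,1],[0,0,1],[0,0,1],[0,0,1.0]],"jaw":[1,1,1,1,1,1]}'|egrep 'gap|force'
python3 go.py .4488 -.2397 .06 -2.7
```

```text
time_s: 29.78
eef_pos: [0.484, 0.3644, 0.0101]
orientation: [3.138, 0.002, 0.493]
force: [-0.8, 0.1, 1.3]
finger_gap: 0.208
finger_force: 11.9
force: [-0.9, 0.5, -0.3]
finger_gap: 0.205
finger_force: 11.9
t 30.5 pos [0.4848 0.3658 0.1513] rpy [-179.96   -0.21   -1.96] q1,q6 [0.91 0.62] gap 0.205
turn units [-0.01 -0.04  0.12] shift before turn [-0.26 10.11  1.51] after turn [-0.12 10.11  1.52]
```

```bash
python3 -m crank '{"delta_pos":[[-0.02,0.9,0],[-0.02,0.9,0],[-0.02,0.9,0],[-0.02,0.9,0],[-0.02,0.9,0],[-0.02,0.9,0],[0,0.9,0],[0,0.9,0]],"delta_rot":[[0,0,0.12],[0,0,0],[0,0,0],[0,0,0],[0,0,0],[0,0,0],[0,0,0],[0,0,0]],"jaw":[1,1,1,1,1,1,1,1]}' >/dev/null
python3 -m crank '{"delta_pos":[[0,0.9,0],[0,0.9,0.2],[0,0.9,0.5],[0,0.2,0.5],[0,0,0.3],[0,0,0],[0,0,0]],"delta_rot":[[0,0,0],[0,0,0],[0,0,0],[0,0,0],[0,0,0],[0,0,0],[0,0,0]],"jaw":[1,1,1,1,1,1,1]}'
python3 go.py .4488 -.2397 .018 -2.7
python3 - <<'E'
from h import *
import pickle
s=read_state();im=read_camera('wrist');pickle.dump((s,im),open('pics/w6.pkl','wb'));cv2.imwrite('pics/w6.png',im[:,:,::-1])
E
```

```text
time_s: 32.4
eef_pos: [0.452, -0.2407, 0.0614]
orientation: [3.137, -0.002, -0.043]
force: [0.0, -0.1, -0.4]
finger_gap: 0.21
finger_force: 11.9
t 32.4 pos [ 0.452  -0.2407  0.0614] rpy [ 1.7976e+02 -1.2000e-01 -2.4500e+00] q1,q6 [-0.17  1.69] gap 0.21
turn units [ 0.04 -0.02  0.04] shift before turn [-0.06 -0.02  0.72] after turn [-0.05 -0.01  0.72]
```

View pics/w6.png

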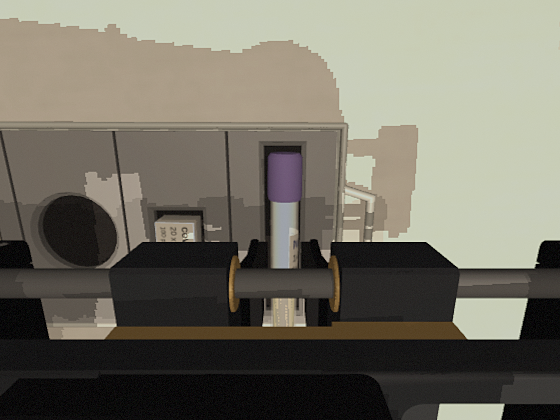

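The tube's purple end at (285,152) sits inside the far end of the slot, columns 264–303, and the box is seated in the square pocket at (178,228). A ray check of the slot centre, then down.

```bash
python3 - <<'E'
from seg import *
c,_=load('w6');print(plane(c,[(264,150),(303,150),(284,144)],.015).round(4), 'tube end',plane(c,[(285,152)],.0614).round(4))
print(plane(cam('wrist',read_state()),[(0,0)],0)[0,0])
E
python3 -m crank '{"delta_pos":[[-0.05,-0.01,0.2],[0,0,0.2],[0,0,0.2],[0,0,0.08],[0,0,0],[0,0,0]],"delta_rot":[[0,0,0],[0,0,0],[0,0,0],[0,0,0],[0,0,0],[0,0,0]],"jaw":[1,1,1,1,1,1]}'|egrep 'eef|force'
python3 -m crank '{"delta_pos":[[0,0,0.02],[0,0,0],[0,0,0]],"delta_rot":[[0,0,0],[0,0,0],[0,0,0]],"jaw":[1,1,1]}'|egrep 'eef|force'
```

```text
[[ 0.5073 -0.2309  0.015 ]
 [ 0.5062 -0.2564  0.015 ]
 [ 0.5106 -0.2442  0.015 ]] tube end [[ 0.5091 -0.2443  0.0614]]
0.605516568953435
eef_pos: [0.4484, -0.2402, 0.0196]
force: [0.7, -1.4, -0.3]
finger_force: 11.9
eef_pos: [0.4482, -0.2401, 0.0184]
force: [0.2, 0.2, -0.1]
finger_force: 11.9
```

```bash
python3 -m crank '{"delta_pos":[[0,0,0.02],[0,0,0],[0,0,0]],"delta_rot":[[0,0,0],[0,0,0],[0,0,0]],"jaw":[1,1,1]}'|egrep 'eef|force'
python3 -m crank '{"delta_pos":[[0,0,0],[0,0,0],[0,0,0],[0,0,0],[0,0,0],[0,0,0]],"delta_rot":[[0,0,0],[0,0,0],[0,0,0],[0,0,0],[0,0,0],[0,0,0]],"jaw":[-0.3,-0.3,-0.3,-0.3,-0.3,-0.3]}'|egrep 'gap|force'
python3 -m crank '{"delta_pos":[[0,0,-0.2],[0,0,-0.5],[0,0,-0.6],[0,0,-0.7],[0,0,-0.5],[0,0,0]],"delta_rot":[[0,0,0],[0,0,0],[0,0,0],[0,0,0],[0,0,0],[0,0,0]],"jaw":[-0.3,-0.3,-0.3,-0.3,-0.3,-0.3]}' >/dev/null
python3 go.py .655 -.0075 .17 -2.7
```

```text
eef_pos: [0.4482, -0.2401, 0.017]
force: [1.0, 0.1, -0.7]
finger_force: 11.9
force: [-0.2, -0.7, 0.6]
finger_gap: 0.643
finger_force: 0.0
t 35.5 pos [ 0.4498 -0.24    0.1706] rpy [179.71  -0.43  -2.47] q1,q6 [-0.17  1.69] gap 0.65
turn units [ 0.05 -0.07  0.04] shift before turn [ 3.25 -4.02  0.01] after turn [ 3.23 -4.03  0.01]
```

```bash
python3 -m crank '{"delta_pos":[[0.55,-0.67,0],[0.55,-0.67,0],[0.55,-0.67,0],[0.55,-0.67,0],[0.55,-0.67,0],[0.5,-0.67,0],[0,0,0],[0,0,0]],"delta_rot":[[0,0,0],[0,0,0],[0,0,0],[0,0,0],[0,0,0],[0,0,0],[0,0,0],[0,0,0]],"jaw":[-0.5,-0.5,-0.5,-0.5,-0.5,-0.5,-0.5,-0.5]}' |grep eef
python3 - <<'E'
from h import *
import pickle
s=read_state();im=read_camera('wrist');pickle.dump((s,im),open('pics/w7.pkl','wb'));cv2.imwrite('pics/w7.png',im[:,:,::-1])
E
```

```text
eef_pos: [0.6524, -0.0072, 0.1651]
```

View pics/w7.png

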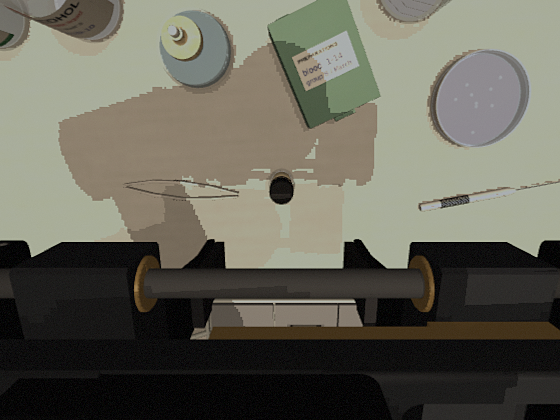

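The oil bottle's black cap is at (282,190). The tweezers tip at (239,194) lies beside it, so I approach with the jaw half open.

```bash
python3 - <<'E'
from seg import *
c,im=load('w7');m,ct=comp(im.max(2)<40,(282,190));x,y,w,h=cv2.boundingRect(ct);print(x,y,w,h)
sub=ct[ct[:,1]>y+h-16]
for p in ((x+w/2,y+h-w/2),(x+w/2,y+w/2)): print(p,plane(c,p,.066).round(4),plane(c,p,.045).round(4))
S=cam('scene');print(tri(c,(x+w/2,y+h-w/2),S,(343,190)))
g=im.max(2)
for r in range(168,210,3):print(r,g[r,264:302:2])
E
python3 go.py .665 -.0075 .0145 -2.7
```

```text
270 176 23 28
(281.5, 192.5) [[ 0.6677 -0.007   0.066 ]] [[ 0.6633 -0.0067  0.045 ]]
(281.5, 187.5) [[ 0.672  -0.0072  0.066 ]] [[ 0.6679 -0.0069  0.045 ]]
[ 0.66838355 -0.00787726  0.06416859]
168 [144 144 142 139 137 138 140 137 128 130 135 140 141 139 136 136 143 143
 144]
171 [166 176 176 152 137 119 123 130 115 122 128 120 119 135 166 144 134 134
 136]
174 [139 140 142 123 103 106  83  99 113 114  98  88  99 121 135 139 139 140
 141]
177 [141 139 125 105 120 109  72  27  35  39  38  58 120 121 116 141 138 138
 139]
180 [183 174 177 131  58   2   9   9  11   5   3  13  26  20 134 174 176 175
 175]
183 [175 168 154  99  15  15  25  28  26  24  29  24  21   6 148 111 177 175
 173]
186 [175 169 168  40  24  17  25  21  28  23  30  16  23  25   0 122 169 168
 168]
189 [174 168 173  19  23  22  17  26  24  22  28  24  25  24   7 168 169 168
 168]
192 [169 168 161   4  21  24  27  21  19  24  21  24  19  18   0 167 169 168
 168]
195 [169 167 179  38  38  39  43  41  43  43  36  40  39  30   0 179 168 168
 168]
198 [172 174 176 137  25  34  37  35  37  34  33  14  19   0 139 170 168 168
 169]
201 [168 168 167 170 143  50  15  18  14  17  14  15  31 172 170 168 167 169
 167]
204 [167 167 168 167 168 172 182 156  98  98 147 175 172 169 168 168 168 168
 168]
207 [167 168 168 168 169 168 174 175 174 174 175 173 173 169 168 168 169 169
 168]
t 36.5 pos [ 0.6524 -0.0077  0.1655] rpy [ 1.7977e+02  1.0000e-01 -2.5300e+00] q1,q6 [0.24 1.29] gap 0.747
turn units [0.04 0.02 0.03] shift before turn [ 0.21 -0.02  2.52] after turn [ 0.21 -0.01  2.52]
```

```bash
python3 -m crank '{"delta_pos":[[0.24,0,0.3],[0,0,0.3],[0,0,0.4],[0,0,0.4],[0,0,0.4],[0,0,0.4],[0,0,0.29],[0,0,0]],"delta_rot":[[0,0,0],[0,0,0],[0,0,0],[0,0,0],[0,0,0],[0,0,0],[0,0,0],[0,0,0]],"jaw":[0,0,0,0,0,0,0,0]}'
python3 -m crank '{"delta_pos":[[0,0,0],[0,0,0],[0,0,0],[0,0,0],[0,0,0],[0,0,0]],"delta_rot":[[0,0,0],[0,0,0],[0,0,0],[0,0,0],[0,0,0],[0,0,0]],"jaw":[1,1,1,1,1,1]}' 12
```

```text
time_s: 37.5
eef_pos: [0.6662, -0.0089, 0.0151]
orientation: [3.137, 0.004, -0.044]
force: [1.0, -0.6, 0.1]
finger_gap: 0.502
finger_force: 0.0
time_s: 38.25
eef_pos: [0.6685, -0.008, 0.0178]
orientation: [3.138, -0.002, -0.043]
force: [-0.6, 0.6, 6.1]
finger_gap: 0.28
finger_force: 12.0
```

```bash
python3 -m crank '{"delta_pos":[[0,0,-0.1],[0,0,-0.3],[0,0,-0.5],[0,0,-0.4],[0,0,0],[0,0,0]],"delta_rot":[[0,0,0],[0,0,0],[0,0,0],[0,0,0],[0,0,0],[0,0,0]],"jaw":[1,1,1,1,1,1]}'|egrep 'gap|force'
python3 go.py .4625 .0479 .07 -2.7
```

```text
force: [-0.9, -0.1, -0.4]
finger_gap: 0.282
finger_force: 12.0
t 39.0 pos [ 0.6671 -0.008   0.0942] rpy [ 1.798e+02  7.000e-02 -2.510e+00] q1,q6 [0.23 1.29] gap 0.282
turn units [0.03 0.01 0.03] shift before turn [-3.45 -0.78  0.4 ] after turn [-3.45 -0.77  0.4 ]
```

```bash
python3 -m crank '{"delta_pos":[[-0.4,-0.1,0],[-0.6,-0.13,0],[-0.7,-0.16,0],[-0.7,-0.16,0],[-0.6,-0.13,0],[-0.45,-0.1,0],[0,0,0.3],[0,0,0]],"delta_rot":[[0,0,0],[0,0,0],[0,0,0],[0,0,0],[0,0,0],[0,0,0],[0,0,0],[0,0,0]],"jaw":[1,1,1,1,1,1,1,1]}' >/dev/null
python3 -m crank '{"delta_pos":[[0,0,0],[0,0,0]],"delta_rot":[[0,0,0],[0,0,0]],"jaw":[1,1]}'|egrep 'gap|force'
python3 go.py .4625 .0479 .0255 -2.7
```

```text
force: [0.6, 0.5, -1.0]
finger_gap: 0.28
finger_force: 12.0
t 40.2 pos [0.4635 0.0478 0.0768] rpy [ 1.798e+02 -3.000e-02 -2.510e+00] q1,q6 [0.46 1.07] gap 0.28
turn units [ 0.03 -0.01  0.03] shift before turn [-0.02 -0.    0.85] after turn [-0.02 -0.    0.85]
```

```bash
python3 -m crank '{"delta_pos":[[-0.02,0,0.2],[0,0,0.25],[0,0,0.2],[0,0,0.15],[0,0,0.05],[0,0,0],[0,0,0]],"delta_rot":[[0,0,0],[0,0,0],[0,0,0],[0,0,0],[0,0,0],[0,0,0],[0,0,0]],"jaw":[1,1,1,1,1,1,1]}'|egrep 'eef|force'
python3 -m crank '{"delta_pos":[[0,0,0.02],[0,0,0],[0,0,0]],"delta_rot":[[0,0,0],[0,0,0],[0,0,0]],"jaw":[1,1,1]}'|egrep 'eef|force'
python3 -m crank '{"delta_pos":[[0,0,0.02],[0,0,0],[0,0,0]],"delta_rot":[[0,0,0],[0,0,0],[0,0,0]],"jaw":[1,1,1]}'|egrep 'eef|force'
```

```text
eef_pos: [0.4622, 0.0478, 0.0259]
force: [-0.4, 0.1, -0.7]
finger_force: 12.0
eef_pos: [0.4622, 0.0478, 0.0248]
force: [-0.4, -1.0, 3.9]
finger_force: 12.0
eef_pos: [0.4624, 0.0477, 0.0245]
force: [-3.4, 0.1, 12.3]
finger_force: 12.0
```

```bash
python3 -m crank '{"delta_pos":[[0,0,-0.02],[0,0,0],[0,0,0],[0,0,0],[0,0,0]],"delta_rot":[[0,0,0],[0,0,0],[0,0,0],[0,0,0],[0,0,0]],"jaw":[-0.1,-0.1,-0.1,-0.1,-0.1]}'|egrep 'gap|force'
python3 -m crank '{"delta_pos":[[0,0,-0.2],[0,0,-0.4],[0,0,-0.6],[0,0,-0.7],[0,0,-0.7],[0,0,-0.6],[0,0,0]],"delta_rot":[[0,0,0],[0,0,0],[0,0,0],[0,0,0],[0,0,0],[0,0,0],[0,0,0]],"jaw":[-0.1,-0.1,-0.1,-0.1,-0.8,-1,-1]}' >/dev/null
python3 go.py .4236 .231 .22 -2.7
```

```text
force: [-0.3, -0.8, -0.1]
finger_gap: 0.548
finger_force: 0.0
t 43.4 pos [0.4635 0.0489 0.2204] rpy [179.99  -0.46  -2.47] q1,q6 [0.46 1.07] gap 0.801
turn units [ 0.   -0.08  0.04] shift before turn [-0.8 -3.  -0. ] after turn [-0.81 -3.    0.01]
```

```bash
python3 -m crank '{"delta_pos":[[-0.16,-0.6,0],[-0.16,-0.6,0],[-0.16,-0.6,0],[-0.16,-0.6,0],[-0.16,-0.6,0],[0,0,0],[0,0,0]],"delta_rot":[[0,0,0],[0,0,0],[0,0,0],[0,0,0],[0,0,0],[0,0,0],[0,0,0]],"jaw":[-1,-1,-1,-1,-1,-1,-1]}' |grep eef
python3 - <<'E'
from h import *
import pickle
s=read_state();im=read_camera('wrist');pickle.dump((s,im),open('pics/w8.pkl','wb'));cv2.imwrite('pics/w8.png',im[:,:,::-1])
E
```

```text
eef_pos: [0.4212, 0.2296, 0.2153]
```

View pics/w8.png

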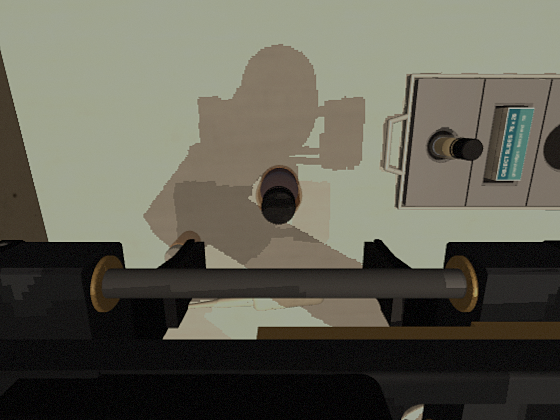

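The stain bottle's cap top is at (279,205) between the fingers. The oil bottle at (445,147) and the packet at (513,145) are standing in their pockets.

```bash
python3 - <<'E'
from seg import *
c,im=load('w8');m,ct=comp(im.max(2)<40,(279,208));x,y,w,h=cv2.boundingRect(ct);print(x,y,w,h)
p=(x+w/2,y+h-w/2);print(plane(c,p,.116),tri(c,p,cam('side'),(319,242)),tri(c,p,load('w2')[0],(143,173)))
E
python3 go.py .4236 .231 .052 -2.7
```

```text
262 186 34 38
[[0.42401602 0.23250114 0.116     ]] [0.42294653 0.2321765  0.11676079] [0.42310106 0.23257398 0.11237988]
t 44.3 pos [0.4214 0.2293 0.2154] rpy [ 1.7975e+02  4.0000e-02 -2.5300e+00] q1,q6 [0.84 0.69] gap 1.002
turn units [0.04 0.01 0.03] shift before turn [ 0.04 -0.04  2.72] after turn [ 0.03 -0.03  2.72]
```

Target (0.4237, 0.232). Descend to a TCP height of about 0.053.

```bash
python3 -m crank '{"delta_pos":[[0.04,-0.05,0.3],[0,0,0.4],[0,0,0.5],[0,0,0.5],[0,0,0.5],[0,0,0.35],[0,0,0.15],[0,0,0]],"delta_rot":[[0,0,0],[0,0,0],[0,0,0],[0,0,0],[0,0,0],[0,0,0],[0,0,0],[0,0,0]],"jaw":[-1,-1,-1,-1,-1,-1,-1,-1]}'
python3 -m crank '{"delta_pos":[[0,0,0],[0,0,0],[0,0,0],[0,0,0],[0,0,0],[0,0,0],[0,0,0],[0,0,0]],"delta_rot":[[0,0,0],[0,0,0],[0,0,0],[0,0,0],[0,0,0],[0,0,0],[0,0,0],[0,0,0]],"jaw":[1,1,1,1,1,1,1,1]}' 25
```

```text
time_s: 45.3
eef_pos: [0.4244, 0.2319, 0.0536]
orientation: [3.137, 0.0, -0.044]
force: [0.9, -0.5, 0.3]
finger_gap: 0.996
finger_force: 0.0
time_s: 46.3
eef_pos: [0.4244, 0.2328, 0.0538]
orientation: [3.138, -0.001, -0.043]
force: [0.6, 1.1, 2.8]
finger_gap: 0.533
finger_force: 24.9
```

```bash
python3 -m crank '{"delta_pos":[[0,0,-0.1],[0,0,-0.3],[0,0,-0.4],[0,0,-0.5],[0,0,-0.4],[0,0,-0.2],[0,0,0]],"delta_rot":[[0,0,0],[0,0,0],[0,0,0],[0,0,0],[0,0,0],[0,0,0],[0,0,0]],"jaw":[1,1,1,1,1,1,1]}'|egrep 'gap|force'
python3 go.py .4557 -.0961 .075 -2.7
```

```text
force: [-0.4, 0.1, -1.5]
finger_gap: 0.531
finger_force: 24.9
t 47.2 pos [0.4242 0.2329 0.168 ] rpy [ 1.7984e+02 -2.0000e-02 -2.5100e+00] q1,q6 [0.84 0.69] gap 0.531
turn units [ 0.03 -0.    0.03] shift before turn [0.76 5.45 1.56] after turn [0.78 5.45 1.55]
```

```bash
python3 -m crank '{"delta_pos":[[0.06,0.4,0],[0.1,0.65,0],[0.1,0.7,0],[0.1,0.75,0],[0.1,0.75,0],[0.1,0.75,0],[0.1,0.7,0],[0.06,0.45,0]],"delta_rot":[[0,0,0],[0,0,0],[0,0,0],[0,0,0],[0,0,0],[0,0,0],[0,0,0],[0,0,0]],"jaw":[1,1,1,1,1,1,1,1]}' >/dev/null
python3 -m crank '{"delta_pos":[[0.04,0.3,0],[0,0,0.2],[0,0,0.4],[0,0,0.4],[0,0,0.3],[0,0,0.2],[0,0,0],[0,0,0]],"delta_rot":[[0,0,0],[0,0,0],[0,0,0],[0,0,0],[0,0,0],[0,0,0],[0,0,0],[0,0,0]],"jaw":[1,1,1,1,1,1,1,1]}'|egrep 'gap|force'
python3 go.py .4557 -.0961 .0625 -2.7
```

```text
force: [-0.3, -0.7, -1.3]
finger_gap: 0.538
finger_force: 24.9
t 49.2 pos [ 0.4561 -0.0958  0.0792] rpy [ 1.7979e+02 -5.0000e-02 -2.4600e+00] q1,q6 [0.15 1.38] gap 0.538
turn units [ 0.03 -0.01  0.04] shift before turn [-0.01  0.    0.28] after turn [-0.01  0.    0.28]
```

```bash
python3 -m crank '{"delta_pos":[[0,0,0.1],[0,0,0.1],[0,0,0.08],[0,0,0],[0,0,0]],"delta_rot":[[0,0,0],[0,0,0],[0,0,0],[0,0,0],[0,0,0]],"jaw":[1,1,1,1,1]}'|egrep 'eef|force'
python3 -m crank '{"delta_pos":[[0,0,0.02],[0,0,0],[0,0,0]],"delta_rot":[[0,0,0],[0,0,0],[0,0,0]],"jaw":[1,1,1]}'|egrep 'eef|force'
python3 -m crank '{"delta_pos":[[0,0,0.02],[0,0,0],[0,0,0]],"delta_rot":[[0,0,0],[0,0,0],[0,0,0]],"jaw":[1,1,1]}'|egrep 'eef|force'
```

```text
eef_pos: [0.4557, -0.0961, 0.0621]
force: [-0.9, 0.0, -1.4]
finger_force: 24.9
eef_pos: [0.4556, -0.0961, 0.061]
force: [-0.4, -0.0, -1.8]
finger_force: 24.9
eef_pos: [0.4561, -0.0961, 0.0608]
force: [-2.5, 1.1, 6.1]
finger_force: 24.9
```

```bash
python3 -m crank '{"delta_pos":[[0,0,0],[0,0,0],[0,0,0],[0,0,0],[0,0,0]],"delta_rot":[[0,0,0],[0,0,0],[0,0,0],[0,0,0],[0,0,0]],"jaw":[-0.8,-0.8,-0.8,-0.8,-0.8]}'|egrep 'gap|force'
python3 -m crank '{"delta_pos":[[0,0,-0.2],[0,0,-0.4],[0,0,-0.6],[0,0,-0.7],[0,0,-0.7],[0,0,-0.6],[0,0,0]],"delta_rot":[[0,0,0],[0,0,0],[0,0,0],[0,0,0],[0,0,0],[0,0,0],[0,0,0]],"jaw":[-0.8,-0.8,-0.8,-0.8,-0.8,-0.8,-0.8]}'|egrep 'eef|force'
python3 - <<'E'
from h import *
import pickle
s=read_state();im=read_camera('wrist');pickle.dump((s,im),open('pics/w9.pkl','wb'));cv2.imwrite('pics/w9.png',im[:,:,::-1])
E
```

```text
force: [0.4, -0.1, -0.5]
finger_gap: 0.887
finger_force: 0.0
eef_pos: [0.4573, -0.0954, 0.2557]
force: [0.4, 0.8, -1.0]
finger_force: 0.0
```

View pics/w9.png

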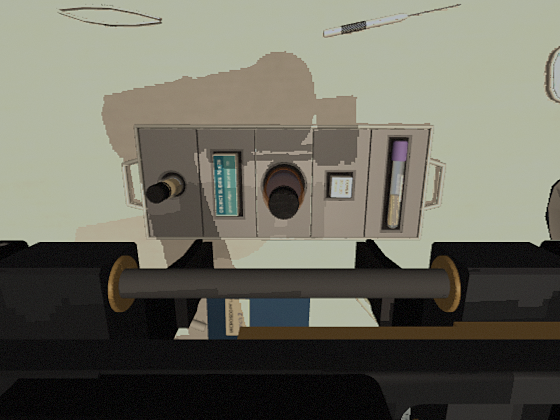

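All five things sit in their pockets: oil bottle (165,188), packet (227,184), stain bottle (284,195), box (340,186) and tube (397,185). A quick numeric check comes before handing in.

Run:
```python
from seg import *
c,im=load('w9');h=cv2.cvtColor(im,cv2.COLOR_RGB2HSV)
t=((h[...,0]>80)&(h[...,0]<105)&(h[...,1]>90)).astype(np.uint8)
print('packet',rect(c,comp(cv2.morphologyEx(t,cv2.MORPH_CLOSE,np.ones((5,5))),(227,184))[1],.029),'want 458.9,-24.2')
print('box',plane(c,(341,185),.025),'want .4522 -.1677')
print('tube ends',plane(c,[(400,138),(394,230)],.018),'slot mid .4488 -.2397')
print('stain cap',plane(c,(285,203),.123),'oil cap',plane(c,(156,192),.073))
s=read_state();print(s['time_s'],s['finger_force'])
```

```text
packet [460.6 -23.6  24.5  72.1  87.5] want 458.9,-24.2
box [[ 0.45375718 -0.16910539  0.025     ]] want .4522 -.1677
tube ends [[ 0.50835812 -0.2434001   0.018     ]
 [ 0.38851344 -0.2412675   0.018     ]] slot mid .4488 -.2397
stain cap [[ 0.45647015 -0.09762906  0.123     ]] oil cap [[0.46361981 0.04555164 0.073     ]]
52.1 0.0
```

```bash
python3 -c "from workcell import *;print(finish_job())"
```

```text
the job is handed in; nothing more can be done
None
```

All five things are in their matching pockets, within about 3 mm of centre in the last wrist picture, and the job was handed in at about 52 s; the verdict was not shown.

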